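Stand the tall plate in the sprung slot of the leaning rack

ROBOT

A 6-joint arm with a two-finger parallel gripper is mounted at the origin on a cart in front of the work surface, level with it; the furniture and walls round the work are solid. World frame = base frame: x ahead of the robot, y to its left, z up, the work surface at z = 0. Lengths are in m, angles in rad, forces in N, time in s.
With the tool pointing down it reaches from about 0.35 to 0.925 m from the base axis. Payload 6.4 kg.
Tool frame: the origin (TCP) lies on the front face of the gripper's body, between the roots of the fingers; the fingertips stand 97 mm ahead of it and the grasp point (between the pads) lies 78 mm ahead of it; z points along the fingers, x is the direction in which the jaws open and shut, and the axes are right-handed (so a half turn about z gives the same grasp; the last joint's range is limited). The gripper opens to 94 mm and grips with 3 to 60 N. Pads are 16 mm wide; open, the fingers measure 119 mm over their backs; the gripper's body (75 mm by 177 mm) begins 78 mm behind the grasp point.
Start: joints at [1.015, 0.245, 1.558, -0, 1.339, -0.174], TCP at [0.242, 0.603, 0.303] pointing down, gripper open.
Joint ranges: [-3.13, 3.13], [-1.02, 2.26], [0.13, 2.54], [-0.95, 4.09], [0.21, 2.88], [-2.74, 2.74]. Speed limits (rad/s): [2.57, 2.57, 3.14, 3.14, 3.14, 3.14].

INTERFACE

Orientations are given as a unit quaternion [x, y, z, w].
In Python, from bench import robot, read_camera, order gives the robot as it stands.
- The arm moves only by the tool jog_arm, never from a script. Its argument "commands" is a list of rows, each a list of 7 numbers: the finger opening in mm, from 0 to 94, then the shift along the tool's x, y, z in units of 40 mm (1.0 is 40 mm), then the turn, a rotation vector about the tool's x, y, z in degrees. In form: [[jaw, dx, dy, dz, wx, wy, wz], ...]. A call has 1 to 10 rows; each row is the pose to reach, as a shift and turn from the pose commanded when the call began, along the tool's axes at that moment; what a row does not reach only later rows make up. A row lasts 1/10 s, in which the tool goes at most 50 mm and 8.59 degrees, less where a joint would pass 70% of its speed; a pose out of reach is approached as far as the arm can. A call with a gripper value outside its range is refused whole. The fingers move at their own pace and stop on an object; "squeeze" is the grip in N (left out, the last holds). Time passes only in rows, so rows that repeat a pose let the fingers close. It gives the time, the measured TCP pose, the force and the opening at its end, in the units of the state.
- robot.observe(): the state, without advancing time (a new reading comes with each control period).
- read_camera(name): name is "scene" or "top"; returns a dict with "color" (400x640x3 uint8, red, green, blue), "fov_y" (degrees; the focal length in pixels is half the picture's height over the tangent of half this angle, whatever the lens; pixels are square), "cx", "cy" (the principal point, pixels), "xyz" and "orientation" of the camera in the world. Camera axes: x right, y down, z forward; pixel columns grow to the right and rows downward; lengths in m; the calibration is good to about 2 mm. A picture is of the moment at which its call begins. There is no depth.
- order.close_job(): hands the job in, once; it reports no verdict.
The state is a dict: "time": time; "joint_positions": joint angles; "joint_velocities": joint speeds; "effort": joint torques, N m; "ee_pos": TCP position; "tcp_rot": TCP orientation; "force": force on the tool from outside, world axes, zero at the start; "ft_torque": the same for the moment, N m; "width": finger opening in m.
Only numpy, scipy, OpenCV 4.12 (cv2) and the standard library are available. Lean on these libraries where they do the work, as an engineer would, in place of code of your own. Each camera call takes 0.05 s, during which the arm holds its last target. There are 200 camera calls.

TASK

Take the tall brass-coloured plate from its leaning rest and stand it on its long edge in the empty middle slot of the rack. The slot's end carriage is clamped somewhere new each time, so feel for the orange spring plunger with the plate's end, push it back about 1 cm so that the plate goes down inside the fixed lip, and leave the plate fully home on the slot's floor between lip and plunger. Leave the two low plates in their slots and do not shove the V-blocks about.

Things in the scene. Friction and masses are not known exactly. Their poses are not given: they have to be found in the camera images.
- tall_plate: tall brass-coloured plate, 10 mm thick (its x), 130 mm long (y), 95 mm tall (z), 0.2 to 0.5 kg; origin at the middle of its lower edge face. Starts leaning on the rest, 35 degrees from vertical, top towards the robot. Grip it across the 10 mm at the middle of its upper edge, the tool leaning with the plate; either way round fits the slot
- rest: fixed grey stand with a ledge and two posts that the plate leans on; the posts are on the robot's side of the plate, 53 mm either side of the middle, 18 mm wide, reaching 72 mm up the plate, nothing between them. A 6 mm high rim runs along the ledge's far edge. z vertical, y along the ledge, x away from the robot
- rack: fixed grey rack, base 205 x 222 x 12 mm, three slots 58 mm apart along x; z vertical, y along the slots. The middle slot's ends are a stiff carriage clamped anywhere within 10 mm along y (not reported): a lip 14 mm high, inner face at y = -66 +-10 mm, 17 mm thick; plunger face at 58 +-10 mm (gap 124 mm), 6 to 32 mm above the floor, 14 mm travel towards +y, 2 N + 0.4 N per mm
- slot: empty middle slot of the rack: origin on its floor, mid-width; y along it towards the plunger, z up it (leaning 25 degrees, top towards the robot), x across, away from the robot. 14 mm wide (x -7 to 7), walls 5 mm thick, y -62 to 62: at -x, where the plate leans, 48 mm high; at +x 30 mm plus an outward flare to 39 mm. Seated plate: lower edge at z = 0
- low_plate_near: blue-painted plate, 10 x 130 x 55 mm, standing loose in the slot nearer the robot; origin at the middle of its lower edge face; stays there
- low_plate_far: the same in the slot farther from the robot; stays there
- v_block_1: steel V-block, 33 x 40 x 34 mm, loose bystander near the front of the surface; origin under its centre
- v_block_2: a second V-block, beside the first; origin under its centre

How it is judged:
On the way:
1. the tall plate is lifted off its rest (height (world z) of tall_plate above 0.065 m and contact force between tall_plate and rest below 0.05 N), for 0.2 s.
At the end, for the whole second after the job is handed in: The tall plate stands on its long edge, at rest, on the middle slot's floor between lip and plunger: lower edge within 4.5 mm of the floor and 5 mm of the slot's middle across, -16 to +20 mm along it, turned under 4 degrees from the slot and leaning within 11 degrees of it (z of tall_plate in the frame of slot between -0.004 and 0.0045 m and x of tall_plate in the frame of slot between -0.005 and 0.005 m and y of tall_plate in the frame of slot between -0.016 and 0.02 m and angle between the y axis of tall_plate and the y axis of slot, either way round below 0.07 rad and angle between the z axis of tall_plate and the z axis of slot, either way round below 0.2 rad and linear speed of tall_plate below 0.02 m/s); the robot touches nothing.
It fails at once if a low plate is displaced by more than 15 mm (distance of any of low_plate_near, low_plate_far from where it was at the start of the episode above 0.015 m).
It fails at once if a V-block is shoved by more than 30 mm (distance of any of v_block_1, v_block_2 from where it was at the start of the episode above 0.03 m).
It also fails if it takes over 51 s, if anything falls off the work surface, if the arm or the gripper's body presses on something with over 40 N, if the wrist force passes 120 N, or if a joint passes its speed limit or range.

## Working session

There is one attempt and no reset: what is moved stays moved. The work goes in short steps, Python scripts to look and compute and a tool call to move; the robot and the scene stay as the last step left them, time stands still between calls to the robot, and variables do not carry over. Pictures are saved under pics/ and viewed, about 8 in all and at most 12, crops included, and the job is handed in when it is done.

Besides the shell and the picture viewer there is one more tool, called after "Call:" as a command line: name --pt "numbers of a row" for each row, then --argument value for the rest. jog_arm: Moves the arm, as the interface text tells. Its arguments: {"type":"object","properties":{"commands":{"type":"array"},"squeeze":{"type":"number"}},"required":["commands"]}

```bash
ls; mkdir -p pics; python3 - <<'E'
from bench import robot, read_camera
import cv2
for n in("scene","top"):
    c=read_camera(n); cv2.imwrite(f"pics/{n}0.png",c["color"][:,:,::-1])
    print({k:v for k,v in c.items() if k!="color"})
print(robot.observe())
E
```

```text
pics
{'fov_y': 42.938397196287475, 'cx': 319.39753804940176, 'cy': 195.4864365205084, 'xyz': array([ 0.06348281, -0.41658192,  0.7860665 ]), 'orientation': array([ 0.85908052, -0.38316502,  0.13196097, -0.31265241])}
{'fov_y': 43.52968761413793, 'cx': 322.4904527083168, 'cy': 191.23523222481666, 'xyz': array([ 0.48332573, -0.01730822,  1.12255146]), 'orientation': array([-0.70584284,  0.70802638, -0.01549965,  0.01563008])}
{'time': 0.1, 'joint_positions': array([ 1.01487071e+00,  2.45739912e-01,  1.55889324e+00, -8.57174492e-06,
        1.33872806e+00, -1.74091328e-01]), 'joint_velocities': array([-0.0015055 ,  0.00033217, -0.00331271,  0.00106805, -0.0003197 ,
       -0.00055974]), 'effort': array([-1.34789066e-04, -4.16914558e+01, -3.15525341e+01,  6.86028600e-02,
        3.09630472e-02, -7.76002980e-05]), 'ee_pos': array([0.24199032, 0.60286167, 0.30165757]), 'tcp_rot': array([ 8.28438402e-01,  5.60079488e-01, -8.05585155e-04,  3.64696644e-04]), 'force': array([ 0.08361015, -0.14716844, -0.14792509]), 'ft_torque': array([ 0.05095351,  0.02417676, -0.02246981]), 'width': 0.09424315482450725}
```

View pics/scene0.png

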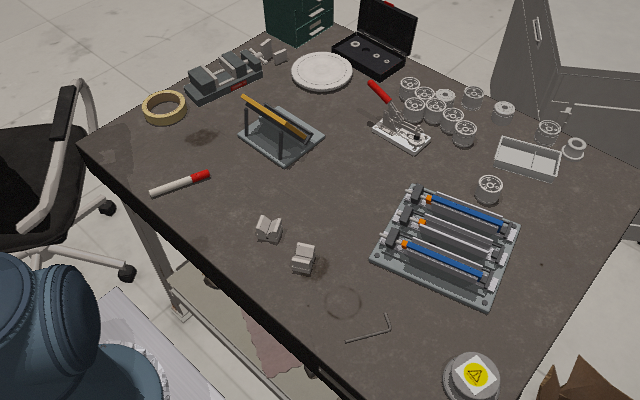

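View pics/top0.png

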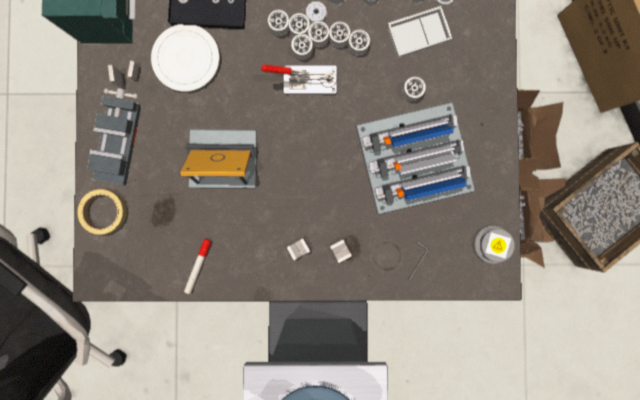

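The scene picture shows the plate leaning on the rest at about (275,118) and the rack at about (445,245). In the top picture they are at (217,162) and (415,160), with the rack turned about 13°. Next I'll take enlarged crops.

```bash
python3 - <<'E'
import cv2,numpy as np
t=cv2.imread("pics/top0.png");s=cv2.imread("pics/scene0.png")
def crop(im,x,y,w,h,k): return cv2.resize(im[y:y+h,x:x+w],None,fx=k,fy=k,interpolation=cv2.INTER_CUBIC)
# top rack 350..480 x 95..220
cv2.imwrite("pics/rack_top.png",crop(t,350,98,130,118,5))
cv2.imwrite("pics/rest2.png",np.hstack([crop(t,175,120,95,76,4),crop(s,230,85,100,76,4)]))
cv2.imwrite("pics/rack_scene.png",crop(s,365,175,160,120,5))
E
```

```text
(no output)
```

View pics/rack_top.png

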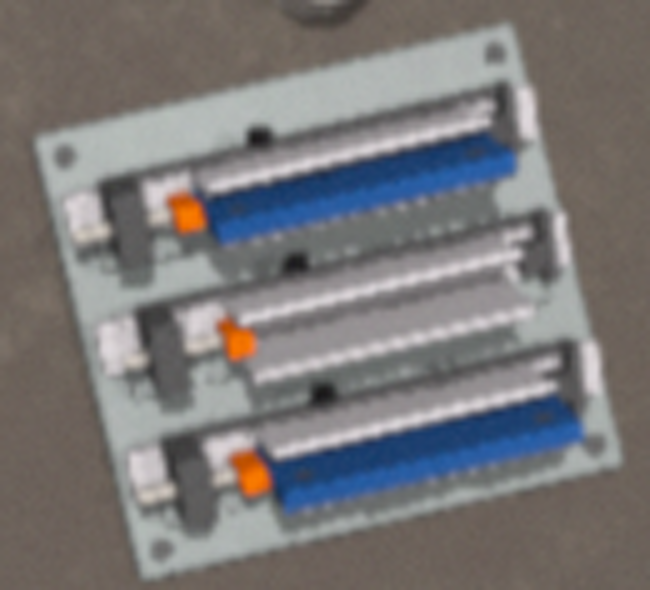

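View pics/rest2.png

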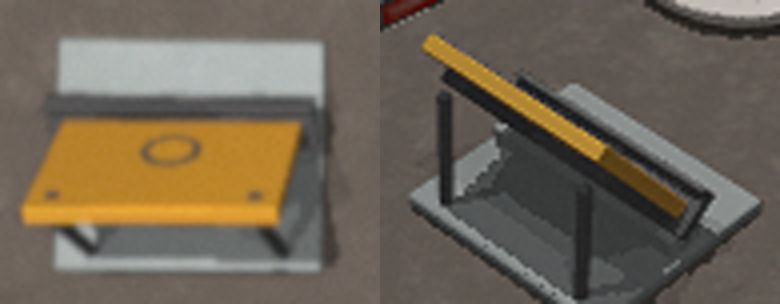

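View pics/rack_scene.png

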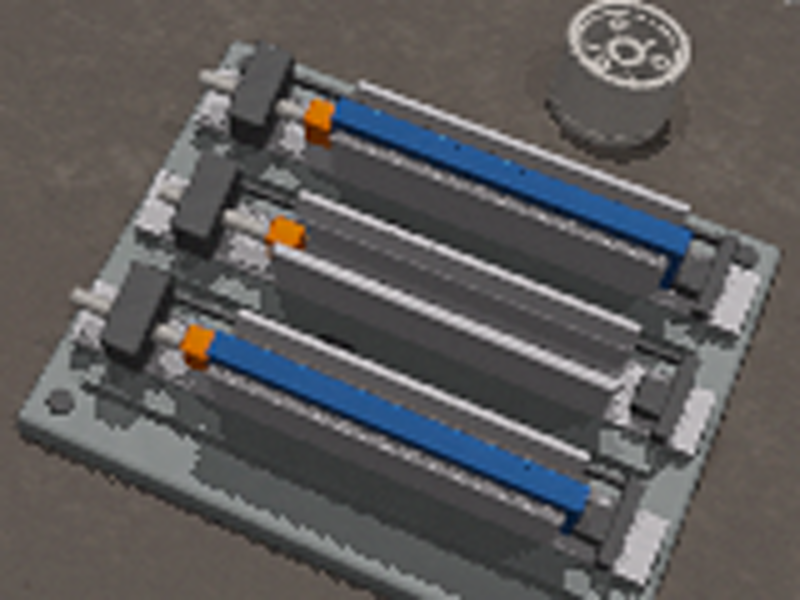

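The plunger (orange) is at the world +y end and the lip at the -y end. Pixels read from the top rack crop:
- Base corners are at (37,137), (513,25), (620,465) and (143,578).
- The near wall cap runs from (252,379) to (533,312).

From the rest crop, the plate's top far edge runs from (22,208) to (280,210). I'll fit both poses by least squares.

```bash
cat > h.py <<'E'
import numpy as np
from scipy.spatial.transform import Rotation as R
from scipy.optimize import least_squares
CAM={"scene":(42.938397196287475,319.39753804940176,195.4864365205084,[0.06348281,-0.41658192,0.7860665],[0.85908052,-0.38316502,0.13196097,-0.31265241]),
"top":(43.52968761413793,322.4904527083168,191.23523222481666,[0.48332573,-0.01730822,1.12255146],[-0.70584284,0.70802638,-0.01549965,0.01563008])}
def proj(n,p):
    f,cx,cy,t,q=CAM[n]; F=200/np.tan(np.radians(f)/2)
    c=(np.atleast_2d(p)-t)@R.from_quat(q).as_matrix()
    return np.c_[c[:,0]/c[:,2]*F+cx,c[:,1]/c[:,2]*F+cy]
def frame(x,y,z,yaw,lean): # lean: top towards -x
    return R.from_euler('z',yaw)*R.from_euler('y',-np.radians(lean)),np.array([x,y,z])
def fit(fun,x0):
    s=least_squares(fun,x0,loss='soft_l1'); print(np.round(s.x,4)); print(np.round(s.fun.reshape(-1,2),1).tolist()); return s.x
E
python3 - <<'E'
from h import *
un=lambda a,ox,oy,k:(np.array(a,float)+.5)/k-.5+[ox,oy]
# plate
pt=un([(65,120),(302,122),(22,208),(280,210),(22,224),(280,224)],175,120,4)
Pt=np.array([(5,65,0),(5,-65,0),(5,65,95),(5,-65,95),(-5,65,95),(-5,-65,95)])/1e3
ps=un(np.array([(437,37),(612,150),(600,160),(425,45),(688,207),(680,219)])-[380,0],230,85,4)
Ps=np.array([(5,65,95),(5,-65,95),(-5,-65,95),(-5,65,95),(5,-65,0),(-5,-65,0)])/1e3
def f(v):
    r,t=frame(*v,35)
    return np.r_[proj("top",r.apply(Pt)+t)-pt,proj("scene",r.apply(Ps)+t)-ps].ravel()
print("plate");fit(f,[.55,.2,.05,0])
# rack: X,Y,yaw of base centre, slot floor height, slot offsets u(x), v(y), flare x
bt=un([(37,137),(513,25),(620,465),(143,578)],350,98,5)
B=np.array([(102.5,111,12),(102.5,-111,12),(-102.5,-111,12),(-102.5,111,12)])/1e3
bs=un([(235,42),(780,250),(20,418)],365,175,5); Bs=B[[0,1,3]]
wt=un([(252,379),(533,312)],350,98,5); ws=un([(275,250),(614,386)],365,175,5)
W=np.array([(-9.5,62,48),(-9.5,-62,48)])/1e3
fs=un([(302,192),(640,328)],365,175,5)
# blue plate top faces: across corners (far-plunger..): centre line ends with free y
def g(v):
    X,Y,yaw,h,u,w,fx=v
    rz=R.from_euler('z',yaw); T=np.array([X,Y,0]); r,_=frame(0,0,0,yaw,25)
    o=T+rz.apply([u,w,h])
    F=np.array([(fx,.062,.039),(fx,-.062,.039)])
    return np.r_[proj("top",rz.apply(B)+T)-bt,proj("scene",rz.apply(Bs)+T)-bs,proj("top",r.apply(W)+o)-wt,proj("scene",r.apply(W)+o)-ws,proj("scene",r.apply(F)+o)-fs].ravel()
print("rack");v=fit(g,[.55,-.2,.2,.02,0,0,.012])
X,Y,yaw,h,u,w,fx=v
print("slot origin",np.array([X,Y,0])+R.from_euler('z',yaw).apply([u,w,h]),"yaw",np.degrees(yaw))
E
```

```text
plate
[ 0.6194  0.2045  0.0321 -0.0074]
[[0.1, -0.4], [0.4, -0.7], [0.3, -0.5], [0.1, -0.8], [1.0, -0.3], [0.5, -0.0], [-1.8, -0.9], [-1.1, -0.8], [-0.9, 1.0], [-1.3, 1.2], [0.3, -0.5], [-0.3, 0.4]]
rack
[ 0.6065 -0.2248  0.2313  0.0239  0.0015 -0.0114  0.0159]
[[-0.7, -0.4], [0.6, -0.8], [1.7, 0.2], [-0.1, 0.9], [-0.4, -0.7], [0.9, -0.1], [-1.3, -0.0], [0.1, -0.4], [0.6, -0.5], [-1.1, -0.3], [0.3, 0.8], [-0.6, -0.2], [0.1, -0.0]]
slot origin [ 0.61049745 -0.23551382  0.0239082 ] yaw 13.250152778207973
```

```bash
cat >> h.py <<'E'
PLATE=frame(.6194,.2045,.0321,-.0074,35)
SLOT=frame(.6105,-.2355,.0239,.2313,25)
def tcp(fr,p,g=.150,dyaw=0): # TCP at plate-frame point p (lower-edge position in fr) with tool g above the edge
    r,t=fr; M=r.as_matrix()
    Rt=np.c_[M[:,0],-M[:,1],-M[:,2]]
    return Rt, r.apply(np.array(p)+[0,0,g])+t
def rel(cur_R,cur_p,Rt,pt):
    d=cur_R.T@(pt-cur_p)/.04; w=np.degrees(R.from_matrix(cur_R.T@Rt).as_rotvec())
    return np.round(d,3).tolist(),np.round(w,2).tolist()
def now():
    from bench import robot
    s=robot.observe(); return s,R.from_quat(s["tcp_rot"]).as_matrix(),np.array(s["ee_pos"])
E
python3 - <<'E'
from h import *
s,C,p=now()
T=tcp(PLATE,[0,0,.085])
print(T[1],rel(C,p,*T)); print("down",.085/.04, np.array(tcp(PLATE,[0,0,0])[1]))
r,t=SLOT
k=lambda q:((q+.5)-np.array([365,175])-0)*5
for y in (.05,.055,.06,.065): print(y,[((proj("scene",r.apply([x,y,.032])+t)[0]-[365,175]+.5)*5-.5).round().tolist()+((proj("top",r.apply([x,y,.032])+t)[0]-[350,98]+.5)*5-.5).round().tolist() for x in(-.005,.005)])
for y in (-.06,-.065,-.07): print(y,[((proj("scene",r.apply([x,y,.014])+t)[0]-[365,175]+.5)*5-.5).round().tolist()+((proj("top",r.apply([x,y,.014])+t)[0]-[350,98]+.5)*5-.5).round().tolist() for x in(-.007,.007)])
E
```

```text
[0.48461323 0.20549744 0.22460073] ([-6.955, 9.331, 1.936], [-20.86, 30.77, 66.32])
down 2.125 [0.53336589 0.20513666 0.15497281]
0.05 [[308.0, 261.0, 269.0, 348.0], [319.0, 236.0, 266.0, 327.0]]
0.055 [[295.0, 256.0, 258.0, 351.0], [306.0, 231.0, 254.0, 330.0]]
0.06 [[281.0, 250.0, 246.0, 354.0], [293.0, 225.0, 243.0, 332.0]]
0.065 [[268.0, 245.0, 235.0, 356.0], [279.0, 220.0, 231.0, 335.0]]
-0.06 [[603.0, 400.0, 504.0, 281.0], [618.0, 363.0, 500.0, 251.0]]
-0.065 [[617.0, 405.0, 515.0, 278.0], [632.0, 369.0, 512.0, 248.0]]
-0.07 [[632.0, 411.0, 526.0, 276.0], [647.0, 375.0, 523.0, 246.0]]
```

Against the projections, the orange face edge puts the plunger at about y = +0.055 in the slot frame, so the lip is at about -0.069. Moving to pregrasp.

Call:
jog_arm --pt "40 -6.955 9.331 1.936 -20.86 30.77 66.32" --pt "40 -6.955 9.331 1.936 -20.86 30.77 66.32" --pt "40 -6.955 9.331 1.936 -20.86 30.77 66.32" --pt "40 -6.955 9.331 1.936 -20.86 30.77 66.32" --pt "40 -6.955 9.331 1.936 -20.86 30.77 66.32" --pt "40 -6.955 9.331 1.936 -20.86 30.77 66.32" --pt "40 -6.955 9.331 1.936 -20.86 30.77 66.32" --pt "40 -6.955 9.331 1.936 -20.86 30.77 66.32" --pt "40 -6.955 9.331 1.936 -20.86 30.77 66.32" --pt "40 -6.955 9.331 1.936 -20.86 30.77 66.32" --squeeze 60

```text
time: 1.1
ee_pos: [0.4848, 0.2032, 0.2235]
tcp_rot: [0.954, -0.006, 0.3, 0.001]
force: [0.2, 0.3, -0.5]
width: 0.0402
```

```bash
python3 - <<'E'
from h import *
s,C,p=now();print(s["time"],p,s["width"],s["joint_positions"].round(2),s["joint_velocities"].round(2));print(rel(C,p,*tcp(PLATE,[0,0,.085])),rel(C,p,*tcp(PLATE,[0,0,0])))
E
```

```text
1.1 [0.484824   0.20315919 0.22347523] 0.04015819621811583 [ 0.23 -0.15  2.19 -0.28  0.52  0.44] [-0.46  0.08 -0.02  0.5  -0.19 -0.85]
([0.011, -0.058, -0.026], [0.1, 0.05, -0.24]) ([0.013, -0.062, 2.099], [0.1, 0.05, -0.24])
```

Call:
jog_arm --pt "40 0 0 0 0 0 0" --pt "40 0 0 0.6 0 0 0" --pt "40 0 0 1.2 0 0 0" --pt "40 0 0 1.6 0 0 0" --pt "40 0 0 1.9 0 0 0" --pt "40 0 0 2.125 0 0 0" --pt "40 0 0 2.125 0 0 0" --pt "40 0 0 2.125 0 0 0"

```text
time: 1.9
ee_pos: [0.5335, 0.2062, 0.1558]
tcp_rot: [0.954, -0.003, 0.301, 0.0]
force: [0.3, 0.3, 0.2]
width: 0.0401
```

```bash
python3 - <<'E'
from h import *
from bench import read_camera
import cv2
s,C,p=now();print(s["time"],p,s["width"],s["force"]);print(rel(C,p,*tcp(PLATE,[0,0,0])))
t=read_camera("top")["color"][:,:,::-1];u=read_camera("scene")["color"][:,:,::-1]
k=lambda im,x,y,w,h:cv2.resize(im[y:y+h,x:x+w],None,fx=4,fy=4,interpolation=cv2.INTER_CUBIC)
cv2.imwrite("pics/g.png",np.hstack([k(t,175,110,95,110),k(u,230,70,100,110)]))
E
```

```text
1.9 [0.53350408 0.20621825 0.1558383 ] 0.04012990271595703 [0.2577095  0.26833078 0.24155045]
([-0.015, 0.027, 0.016], [-0.1, -0.05, -0.02])
```

View pics/g.png

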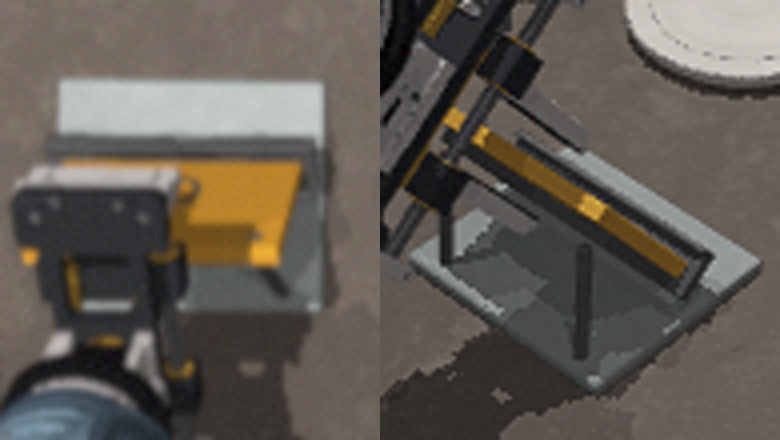

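The fingers straddle the plate: in the scene half the far finger is at about (560,125), the near one at (510,205) and the plate runs between them. Closing now.

Call:
jog_arm --pt "25 0 0 0 0 0 0" --pt "15 0 0 0 0 0 0" --pt "5 0 0 0 0 0 0" --pt "5 0 0 0 0 0 0" --pt "5 0 0 0 0 0 0" --pt "5 0 0 0 0 0 0" --squeeze 60

```text
time: 2.6
ee_pos: [0.5335, 0.2057, 0.1556]
tcp_rot: [0.954, -0.004, 0.301, 0.0]
force: [-3.9, -0.9, 2.7]
width: 0.0098
```

```bash
python3 - <<'E'
from h import *
s,C,p=now();print(s["time"],p,s["width"],s["force"],s["ft_torque"]);print(rel(C,p,*tcp(PLATE,[0,0,0])))
# vertical 60mm lift in tool axes from the commanded pose
Rt,pt=tcp(PLATE,[0,0,0]);print(rel(Rt,pt,Rt,pt+[0,0,.12]))
h=tcp(SLOT,[0,-.02,.11]);print(h[1],rel(Rt,pt+[0,0,.12],*h))
E
```

```text
2.6 [0.53354931 0.20567005 0.15560788] 0.009833190225558362 [-3.94797406 -0.88557491  2.67630497] [-0.15205325  0.57580505 -0.09524832]
([-0.013, 0.013, 0.01], [-0.06, -0.03, -0.06])
([1.721, -0.0, -2.457], [0.0, 0.0, 0.0])
[ 0.50813033 -0.28015679  0.25954002] ([-0.665, 12.137, 0.006], [6.85, -9.95, -11.86])
```

Call:
jog_arm --pt "5 0.1 0 -0.14 0 0 0" --pt "5 0.25 0 -0.36 0 0 0" --pt "5 0.5 0 -0.71 0 0 0" --pt "5 0.8 0 -1.14 0 0 0" --pt "5 1.15 0 -1.64 0 0 0" --pt "5 1.45 0 -2.07 0 0 0" --pt "5 1.72 0 -2.457 0 0 0" --pt "5 1.72 0 -2.457 0 0 0" --pt "5 1.72 0 -2.457 0 0 0" --pt "5 1.72 0 -2.457 0 0 0"

```text
time: 3.6
ee_pos: [0.5327, 0.2053, 0.2737]
tcp_rot: [0.954, -0.004, 0.3, 0.001]
force: [0.1, -0.1, -4.0]
width: 0.0098
```

```bash
python3 - <<'E'
from h import *
s,C,p=now();print(s["time"],p,s["width"],s["force"],s["ft_torque"])
h=tcp(SLOT,[0,-.02,.09]);print(h[1],rel(C,p,*h))
E
```

```text
3.6 [0.53272236 0.20534502 0.27374391] 0.009806950174483626 [ 0.09282218 -0.0551332  -3.96926654] [-0.04016656  0.75165679 -0.04850283]
[ 0.5163576  -0.27821914  0.24141387] ([-0.717, 12.093, 0.472], [6.79, -9.82, -11.9])
```

Call:
jog_arm --pt "5 -0.02 0.35 0.0 0.2 -0.3 -0.35" --pt "5 -0.06 1.1 0.03 0.6 -0.9 -1.1" --pt "5 -0.13 2.1 0.08 1.2 -1.7 -2.1" --pt "5 -0.18 3.1 0.12 1.75 -2.5 -3.05" --pt "5 -0.24 4.1 0.16 2.3 -3.3 -4.0" --pt "5 -0.3 5.1 0.2 2.86 -4.1 -5.0" --pt "5 -0.36 6.1 0.24 3.4 -4.95 -6.0" --pt "5 -0.42 7.1 0.28 4.0 -5.8 -7.0" --pt "5 -0.48 8.1 0.32 4.5 -6.6 -8.0" --pt "5 -0.54 9.1 0.36 5.1 -7.4 -8.95"

```text
time: 4.6
ee_pos: [0.5205, -0.1599, 0.2493]
tcp_rot: [0.968, 0.084, 0.237, -0.019]
force: [0.7, -0.0, -2.5]
width: 0.0093
```

```bash
python3 - <<'E'
from h import *
s,C,p=now();print(s["time"],p,s["width"],s["force"],s["ft_torque"],s["joint_velocities"].round(2))
Rt,pt=tcp(PLATE,[0,0,0]); pt=pt+Rt@np.array([1.72,0,-2.457])*.04
pc=pt+Rt@np.array([-0.54, 9.1, 0.36])*.04; Rc=Rt@R.from_rotvec([5.1,-7.4,-8.95],degrees=True).as_matrix()
h=tcp(SLOT,[0,-.02,.09]);print(rel(Rc,pc,h[0],h[1]+[0,0,.0012]))
E
```

```text
4.6 [ 0.52054627 -0.15990533  0.24925445] 0.009316606646889108 [ 0.65042111 -0.00778425 -2.47332919] [-0.12502225  0.52530265  0.00593213] [-0.75  0.42 -0.35  0.22  0.39 -0.99]
([-0.661, 2.92, -0.099], [1.76, -2.54, -2.91])
```

Call:
jog_arm --pt "5 -0.2 0.8 -0.03 0.5 -0.7 -0.8" --pt "5 -0.37 1.6 -0.05 1.0 -1.4 -1.6" --pt "5 -0.5 2.2 -0.075 1.35 -1.9 -2.2" --pt "5 -0.6 2.65 -0.09 1.6 -2.3 -2.65" --pt "5 -0.661 2.92 -0.1 1.76 -2.54 -2.91" --pt "5 -0.661 2.92 -0.1 1.76 -2.54 -2.91" --pt "5 -0.661 2.92 -0.1 1.76 -2.54 -2.91" --pt "5 -0.661 2.92 -0.1 1.76 -2.54 -2.91" --pt "5 -0.661 2.92 -0.1 1.76 -2.54 -2.91" --pt "5 -0.661 2.92 -0.1 1.76 -2.54 -2.91"

```text
time: 5.6
ee_pos: [0.5167, -0.2771, 0.2427]
tcp_rot: [0.97, 0.113, 0.216, -0.026]
force: [0.3, -0.2, -3.7]
width: 0.0096
```

```bash
python3 - <<'E'
from h import *
from bench import read_camera
import cv2
s,C,p=now();print(s["time"],p,s["width"],s["force"],s["ft_torque"])
h=tcp(SLOT,[0,-.02,.09]);print(rel(C,p,*h))
u=read_camera("scene")["color"][:,:,::-1].copy()
t=read_camera("top")["color"][:,:,::-1].copy()
cv2.imwrite("pics/h_s.png",u);cv2.imwrite("pics/h_t.png",t)
k=lambda im,x,y,w,h,f:cv2.resize(im[y:y+h,x:x+w],None,fx=f,fy=f,interpolation=cv2.INTER_CUBIC)
cv2.imwrite("pics/h.png",k(u,365,150,160,120,5))
r,t=R.from_matrix(np.c_[C[:,0],-C[:,1],-C[:,2]]),p+C[:,2]*.15
for x,y,z in [(-5,-65,0),(5,-65,0),(-5,65,0),(-5,-65,95),(-5,65,95)]:
    print((x,y,z),((proj("scene",r.apply(np.array([x,y,z])/1e3)+t)[0]-[365,150]+.5)*5-.5).round())
E
```

```text
5.6 [ 0.51667579 -0.27713602  0.24266626] 0.009644733127429497 [ 0.26072258 -0.20997208 -3.72394844] [-0.14747552  0.52235827 -0.0080038 ]
([-0.026, 0.025, 0.022], [-0.08, -0.08, 0.02])
(-5, -65, 0) [702. 501.]
(5, -65, 0) [713. 473.]
(-5, 65, 0) [316. 346.]
(-5, -65, 95) [743. 437.]
(-5, 65, 95) [311. 267.]
```

View pics/h.png

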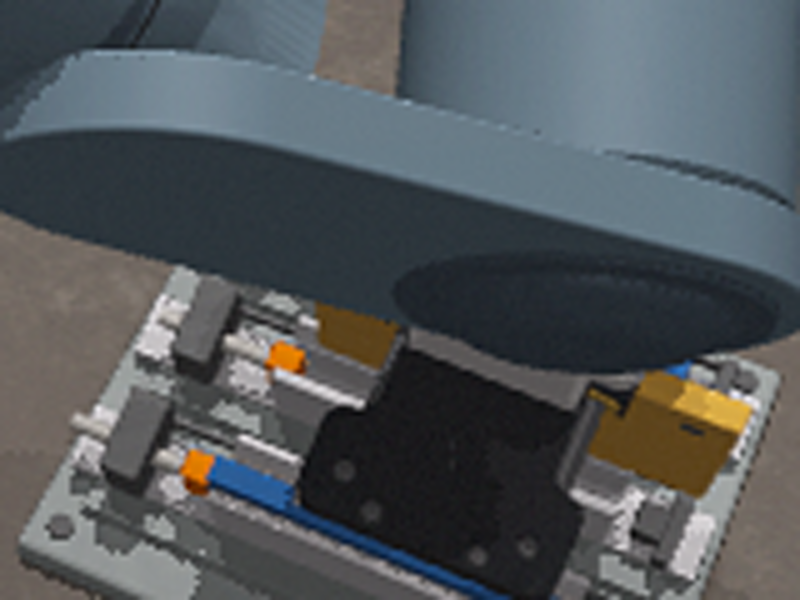

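The plate hangs level. Its lower corners are at (700,495) and (316,340), within about 1 px of the prediction. Descending into the slot mouth.

Call:
jog_arm --pt "5 0 0 0.25 0 0 0" --pt "5 0 0 0.5 0 0 0" --pt "5 0 0 0.75 0 0 0" --pt "5 0 0 0.9 0 0 0" --pt "5 0 0 1.0 0 0 0" --pt "5 0 0 1.1 0 0 0" --pt "5 0 0 1.2 0 0 0" --pt "5 0 0 1.3 0 0 0" --pt "5 0 0 1.38 0 0 0" --pt "5 0 0 1.38 0 0 0"

```text
time: 6.7
ee_pos: [0.5393, -0.2722, 0.1921]
tcp_rot: [0.97, 0.113, 0.215, -0.026]
force: [0.3, 0.2, -3.1]
width: 0.01
```

```bash
cat >>h.py <<'E'
def slotpose():
    s,C,p=now(); q=SLOT[0].inv()
    print("t",s["time"],"w",s["width"],"slot xyz mm",(q.apply(p+C[:,2]*.15-SLOT[1])*1e3).round(2),"F slot",q.apply(s["force"]+[0,0,3.85]).round(2),"M",q.apply(s["ft_torque"]).round(2))
    h=tcp(SLOT,[0,0,0]); print("rot err",rel(C,p,*h)[1])
E
python3 -c "
from h import *
slotpose()"
```

```text
t 6.7 w 0.010034914221041087 slot xyz mm [  0.76 -19.08  35.27] F slot [0.62 0.08 0.55] M [-0.05  0.51 -0.02]
rot err [-0.11, -0.05, -0.04]
```

Call:
jog_arm --pt "5 0 0 0.08 0 0 0" --pt "5 0 0 0.16 0 0 0" --pt "5 0 0 0.24 0 0 0" --pt "5 0 0 0.32 0 0 0" --pt "5 0 0 0.38 0 0 0" --pt "5 0 0 0.38 0 0 0" --pt "5 0 0 0.38 0 0 0"

```text
time: 7.4
ee_pos: [0.5456, -0.2709, 0.1788]
tcp_rot: [0.97, 0.113, 0.216, -0.026]
force: [-0.3, -0.4, -3.5]
width: 0.0096
```

```bash
python3 -c "
from h import *
slotpose()"
```

```text
t 7.4 w 0.009551493784845115 slot xyz mm [  1.08 -19.37  20.47] F slot [-0.26 -0.31  0.46] M [-0.07  0.51  0.02]
rot err [-0.07, -0.07, -0.03]
```

Call:
jog_arm --pt "5 0 -0.05 0 0 0 0" --pt "5 0 -0.1 0 0 0 0" --pt "5 0 -0.15 0 0 0 0" --pt "5 0 -0.2 0 0 0 0" --pt "5 0 -0.25 0 0 0 0" --pt "5 0 -0.3 0 0 0 0" --pt "5 0 -0.3 0 0 0 0" --pt "5 0 -0.3 0 0 0 0"

```text
time: 8.2
ee_pos: [0.543, -0.2596, 0.179]
tcp_rot: [0.97, 0.112, 0.216, -0.025]
force: [0.5, -2.6, -5.5]
width: 0.0095
```

```bash
python3 -c "
from h import *
slotpose()"
```

```text
t 8.2 w 0.009450414836065228 slot xyz mm [ 1.2  -7.98 20.71] F slot [-0.78 -2.61 -1.49] M [-0.69  0.66  0.05]
rot err [0.0, -0.09, -0.02]
```

Contact is at about y = -9.5 mm, where the plunger reads 2.6 N, which agrees with the camera. Pushing about 10 mm past contact.

Call:
jog_arm --pt "5 0 -0.04 0 0 0 0" --pt "5 0 -0.08 0 0 0 0" --pt "5 0 -0.12 0 0 0 0" --pt "5 0 -0.16 0 0 0 0" --pt "5 0 -0.2 0 0 0 0" --pt "5 0 -0.23 0 0 0 0" --pt "5 0 -0.23 0 0 0 0" --pt "5 0 -0.23 0 0 0 0"

```text
time: 9.0
ee_pos: [0.5409, -0.2509, 0.1792]
tcp_rot: [0.97, 0.112, 0.216, -0.024]
force: [1.7, -6.6, -5.0]
width: 0.0098
```

```bash
python3 - <<'E'
from h import *
from bench import read_camera
import cv2
slotpose()
u=read_camera("scene")["color"][:,:,::-1].copy()
k=lambda im,x,y,w,h,f:cv2.resize(im[y:y+h,x:x+w],None,fx=f,fy=f,interpolation=cv2.INTER_CUBIC)
cv2.imwrite("pics/p.png",k(u,365,165,160,120,5))
E
```

```text
t 9.0 w 0.009822762951336758 slot xyz mm [ 1.26  0.7  20.86] F slot [-0.37 -6.79 -1.07] M [-1.57  0.86  0.1 ]
rot err [0.08, -0.09, -0.0]
```

View pics/p.png

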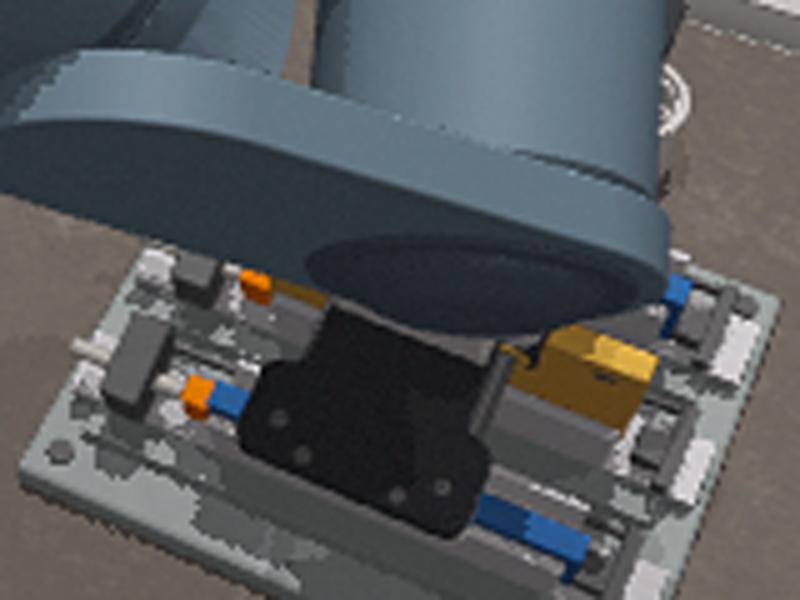

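The plunger is pushed back: the orange block moved from about (288,277) to (255,287) in this crop. The plate's right end at about (625,430) clears the lip block, and the plate is still level. Lowering.

Call:
jog_arm --pt "5 0 0 0.05 0 0 0" --pt "5 0 0 0.1 0 0 0" --pt "5 0 0 0.15 0 0 0" --pt "5 0 0 0.2 0 0 0" --pt "5 0 0 0.25 0 0 0" --pt "5 0 0 0.3 0 0 0" --pt "5 0 0 0.35 0 0 0" --pt "5 0 0 0.35 0 0 0"

```text
time: 9.85
ee_pos: [0.5474, -0.2499, 0.1674]
tcp_rot: [0.969, 0.112, 0.217, -0.024]
force: [1.2, -5.7, -1.8]
width: 0.0096
```

```bash
python3 -c "
from h import *
slotpose()"
```

```text
t 9.85 w 0.009594051343977034 slot xyz mm [2.53 0.18 7.43] F slot [ 0.76 -5.84  1.89] M [-1.34  0.47  0.02]
rot err [0.12, -0.2, -0.04]
```

Call:
jog_arm --pt "5 0.02 0 0.0 0 0 0" --pt "5 0.03 0 0.04 0 0 0" --pt "5 0.03 0 0.08 0 0 0" --pt "5 0.03 0 0.12 0 0 0" --pt "5 0.03 0 0.15 0 0 0" --pt "5 0.03 0 0.15 0 0 0"

```text
time: 10.45
ee_pos: [0.5501, -0.2496, 0.1633]
tcp_rot: [0.97, 0.113, 0.216, -0.025]
force: [-10.4, -9.2, 8.0]
width: 0.0097
```

```bash
python3 -c "
from h import *
slotpose()"
```

```text
t 10.45 w 0.009729357865072804 slot xyz mm [ 2.9  -0.02  2.59] F slot [-6.08 -6.6  15.95] M [-0.23  1.82  0.07]
rot err [0.04, -0.07, 0.06]
```

Down force has reached 16 N at z ≈ 2.6 mm (estimated), so this looks like the floor. Easing the pressure, moving back towards the lip, then releasing.

Call:
jog_arm --pt "5 -0.01 0.02 -0.01 0 0 0" --pt "5 -0.01 0.05 -0.01 0 0 0" --pt "5 -0.01 0.08 -0.01 0 0 0" --pt "5 -0.01 0.1 -0.01 0 0 0" --pt "5 -0.01 0.1 -0.01 0 0 0"

```text
time: 10.95
ee_pos: [0.5505, -0.2514, 0.1633]
tcp_rot: [0.97, 0.113, 0.216, -0.027]
force: [-10.2, 1.6, 11.2]
width: 0.0097
```

```bash
python3 -c "
from h import *
slotpose()"
```

```text
t 10.95 w 0.009694925108627801 slot xyz mm [ 2.88 -1.02  2.54] F slot [-2.32  3.93 17.71] M [0.52 1.25 0.06]
rot err [-0.25, -0.09, 0.05]
```

Call:
jog_arm --pt "12 -0.01 0.1 -0.04 0 0 0" --pt "20 -0.01 0.1 -0.04 0 0 0" --pt "30 -0.01 0.1 -0.04 0 0 0" --pt "30 -0.01 0.1 -0.04 0 0 0" --pt "30 -0.01 0.1 -0.04 0 0 0" --pt "30 -0.01 0.1 -0.5 0 0 0" --pt "30 -0.01 0.1 -1.2 0 0 0" --pt "30 -0.01 0.1 -2 0 0 0" --pt "30 -0.01 0.1 -3 0 0 0" --pt "30 -0.01 0.1 -4 0 0 0"

```text
time: 11.95
ee_pos: [0.4843, -0.2714, 0.307]
tcp_rot: [0.97, 0.113, 0.215, -0.026]
force: [0.8, -0.1, -0.6]
width: 0.03
```

Call:
jog_arm --pt "30 0 1 -1 0 0 0" --pt "30 -1 0 -1 0 0 0" --pt "30 -2 0 -1 0 0 0" --pt "30 -3 0 -1 0 0 0" --pt "30 -4 0 -1 0 0 0" --pt "30 -4 0 -1 0 0 0"

```text
time: 12.55
ee_pos: [0.3247, -0.3086, 0.2719]
tcp_rot: [0.97, 0.11, 0.215, -0.027]
force: [1.1, 0.8, 0.2]
width: 0.03
```

```bash
python3 - <<'E'
from h import *
from bench import read_camera
import cv2
s,C,p=now();print(s["time"],p,s["width"],s["force"])
u=read_camera("scene")["color"][:,:,::-1].copy();t=read_camera("top")["color"][:,:,::-1].copy()
cv2.imwrite("pics/f_full.png",np.vstack([u]));
k=lambda im,x,y,w,h,f:cv2.resize(im[y:y+h,x:x+w],None,fx=f,fy=f,interpolation=cv2.INTER_CUBIC)
cv2.imwrite("pics/f.png",np.hstack([k(u,365,150,160,140,2.5*1),k(t,350,98,130,140,2.5)]))
cv2.imwrite("pics/f_s.png",k(u,365,165,160,120,5)); cv2.imwrite("pics/f_t.png",k(t,350,98,130,118,5))
E
```

```text
12.55 [ 0.32469397 -0.30857381  0.27194775] 0.03004954109601826 [1.10150283 0.76030497 0.20816256]
```

View pics/f_s.png

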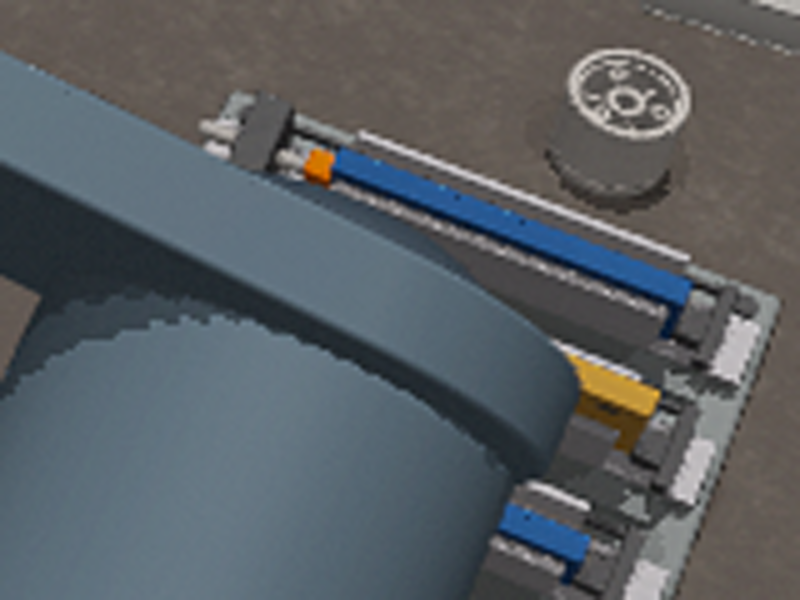

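The plate sits inside the lip, with its right end at about (645,420), but the arm hides most of it. Moving the arm aside for a clear look.

Call:
jog_arm --pt "30 0 -1 -1 0 0 0" --pt "30 0 -2 -1 0 0 0" --pt "30 0 -3 -1 0 0 0" --pt "30 0 -4 -1 0 0 0" --pt "30 0 -5 -1 0 0 0" --pt "30 0 -6 -1 0 0 0" --pt "30 0 -7 -1 0 0 0" --pt "30 0 -8 -1 0 0 0" --pt "30 0 -9 -1 0 0 0" --pt "30 0 -10 -1 0 0 0"

```text
time: 13.65
ee_pos: [0.3151, 0.0236, 0.3123]
tcp_rot: [0.972, 0.114, 0.205, -0.027]
force: [-0.4, 0.5, 0.4]
width: 0.0299
```

```bash
python3 - <<'E'
from h import *
from bench import read_camera
import cv2
s,C,p=now();print(s["time"],p,s["width"],s["force"])
u=read_camera("scene")["color"][:,:,::-1].copy();t=read_camera("top")["color"][:,:,::-1].copy()
k=lambda im,x,y,w,h,f:cv2.resize(im[y:y+h,x:x+w],None,fx=f,fy=f,interpolation=cv2.INTER_CUBIC)
cv2.imwrite("pics/f2.png",np.vstack([k(u,365,175,160,120,5)[:600]])); cv2.imwrite("pics/f2_t.png",k(t,350,98,130,118,5))
E
```

```text
13.65 [0.31508309 0.02363711 0.31233945] 0.02991200426564187 [-0.36021138  0.47709535  0.3878448 ]
```

View pics/f2.png

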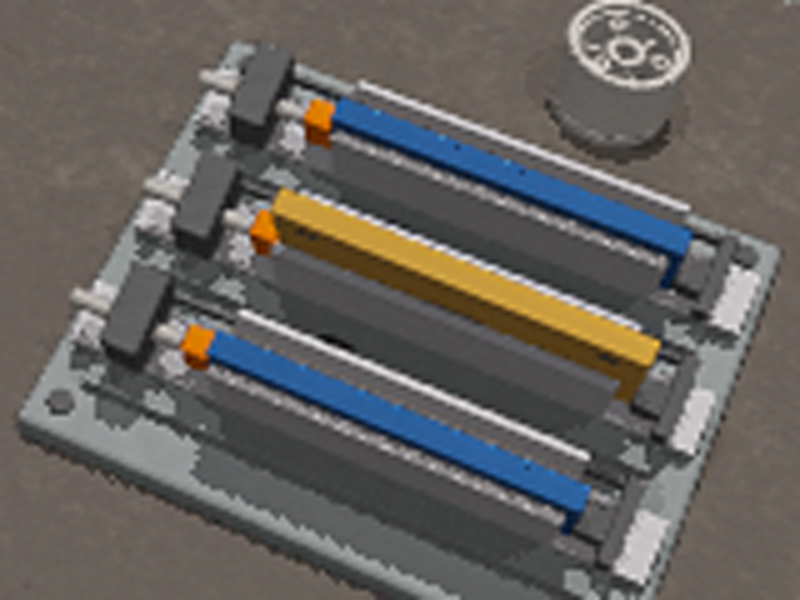

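View pics/f2_t.png

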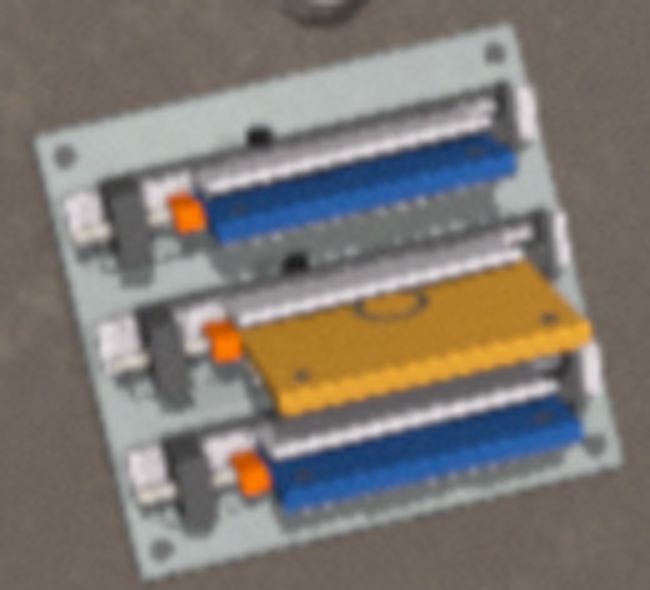

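The plate is down behind the lip with the plunger pushed against its end. In the scene crop its top face runs from (272,213)/(287,188) to (648,366)/(659,341). In the top crop the strip runs from (273,392) to (588,322). I'll fit the pose to check it numerically.

```bash
python3 - <<'E'
from h import *
un=lambda a,ox,oy,k:(np.array(a,float)+.5)/k-.5+[ox,oy]
pt=un([(273,392),(588,322),(284,413),(590,343)],350,98,5)
Pt=np.array([(5,65,95),(5,-65,95),(-5,65,95),(-5,-65,95)])/1e3
ps=un([(287,188),(659,341),(272,213),(648,366)],365,175,5)
def f(v):
    r,t=frame(*v)
    return np.r_[proj("top",r.apply(Pt)+t)-pt,proj("scene",r.apply(Pt)+t)-ps].ravel()
for lean in (None,25):
    v=fit(f,[.61,-.23,.02,.23,25]) if lean is None else fit(lambda q:f([*q,25]),[.61,-.23,.02,.23])
    print("slot frame mm",(SLOT[0].inv().apply(v[:3]-SLOT[1])*1e3).round(1),"dyaw deg",np.degrees(v[3]-.2313))
E
```

```text
[ 0.5897 -0.2441  0.016   0.2222 13.0768]
[[0.7, -0.4], [0.1, -0.7], [-0.5, 0.1], [0.5, -0.1], [-1.5, -0.2], [0.3, 0.3], [-0.9, -0.3], [0.3, 0.6]]
slot frame mm [-23.4  -3.6   2.2] dyaw deg -0.5210853093201516
[ 0.6079 -0.24    0.0224  0.2219]
[[0.9, -0.3], [0.3, -0.6], [-0.7, -0.0], [0.3, -0.2], [-1.5, -0.4], [0.4, 0.2], [-0.9, -0.1], [0.2, 0.8]]
slot frame mm [-3.9 -3.8  0.2] dyaw deg -0.5412343191045169
```

```bash
python3 -c "
from bench import order
print(order.close_job())"
```

```text
the job is handed in; nothing more can be done
None
```

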